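# Seat the coupon cap and hold the coating gauge on the test spot

## Task

Take a coating-thickness reading on the coupon in the round holder. First push the holder's windowed white cap fully home with the gripper, without touching the coupon's face; then take the pen-shaped gauge out of its slanted stand, hold it upright with its nose inside the ring printed on the coupon, and press lightly so that the spring nose is pushed in about half way. Finish while still holding it there; do not let go, and leave the other things where they are.

Things in the scene. Friction and masses are not known exactly. Their poses are not given: they have to be found in the camera images.
- holder: round dark steel coupon holder, fixed on the table; origin at the centre of its underside, z up. Flange 96 mm across and 8 mm high; above it a plug 74 mm across carries the coupon. A small steel index pin on the flange lies on its +x side, the side on which the test spot lies. Any yaw.
- coupon: flat grey coated disc, 60 mm across and 3 mm thick, fixed in the holder; origin at the centre of its underside; its upper face is 20.5 mm above the table. It is seen through the cap's window. Do not touch it with the fingers.
- test_spot (a point): the centre of the thin black printed ring (20 mm across) on the coupon's upper face, where the gauge must touch; 20.5 mm above the table, 7 mm from the holder's axis towards the index pin. z up.
- cap (a joint): travel of the white push-on cap down the holder, in m: 0 stands 8 mm proud of its seat, 0.008 is fully home on the flange; starts between 0 and 0.003. It slides stiffly, straight down, only (about 6 N moves it), stays where it is left and stops hard at the seat; 10 to 20 N anywhere on its rim seats it.
- cap_top (a point): centre of the white cap's upper face (on the holder's axis; moves down with the cap). Seated, this face is 25 mm above the table. The cap is a ring 84 mm across with an open round window about 42 mm across, so its flat rim is about 20 mm wide: press on the rim, on one side or on both sides of the window. Seated, the rim stands 4.5 mm above the coupon's face.
- stand: black slanted bench stand, fixed on the table: base plate 86 x 66 x 13 mm and a tube 34 mm across, whose mouth's centre is 60 mm above the table and 5 mm to -x of the origin. The tube leans 20 degrees from vertical towards the stand's -x side (roughly to the robot). Origin at the centre of the underside, z up.
- gauge: pen-shaped coating gauge, about 0.16 kg, loose, standing nose-down in the stand's tube and leaning with it. Origin at the tip of its extended nose, z along its length to its rear end, -x the face with the small display. Box-shaped grey body 30 mm (x) by 24 mm (y), from z = 42 to 132 mm; below it a steel barrel 18 mm thick, then the nose. 42 mm of it (barrel and nose) is inside the tube, hole 21 mm: draw it out along its own axis by at least 45 mm.
- gauge_grip (a point): centre of the gauge's body where it is gripped, across its 24 mm (y) sides; on the gauge's axis, 95 mm above the nose tip, 37 mm below the rear end; same axes as the gauge.
- gauge_nose (a joint): how far the gauge's sprung nose is pushed in, in m: 0 out, 0.008 fully in, 0.004 half way. The push is 2 N at the start and rises by 0.5 N per mm: 4 N half way, 6 N fully in, then the nose is solid.
- nose_tip (a point): centre of the flat end of the gauge's steel nose, 12 mm in diameter; moves with the nose.
- tape_blue: roll of tape lying flat, 62 mm across, 25 mm high; bystander; origin at its underside
- hinged_case: small clear hinged case, 58 x 78 x 29 mm; bystander; origin at its underside
- bottle_100: small lab bottle, 56 mm across, 99 mm high; bystander; origin at its underside
- dish_stack: stack of square weighing dishes, 95 x 95 x 44 mm; bystander; origin at its underside
- vial_0: sample vial, 22 mm across, 57 mm high; bystander; origin at its underside
- vial_1: sample vial, 22 mm across, 57 mm high; bystander; origin at its underside
- cap_blue: screw cap lying mouth down, 51 mm across, 27 mm high; bystander; origin at its underside
Things that resemble listed ones, but are neither listed nor needed, are in the scene too. What is shaped like the holder but turquoise is not meant.

How it is judged:
By the outcome, as a careful person would: the job done as asked, in the order asked, and still so for the second after the job is handed in, while the arm keeps its last pose, push and grip.
It also fails if it takes over 51 s, if anything falls off the work surface, if the arm or the gripper's body presses on something with over 40 N, if the wrist force passes 120 N, or if a joint passes its speed limit or range.

## Robot

A 6-joint arm with a two-finger parallel gripper is mounted at the origin on a cart in front of the work surface, level with it; the furniture and walls round the work are solid. World frame = base frame: x ahead of the robot, y to its left, z up, the work surface at z = 0. Lengths are in m, angles in rad, forces in N, time in s.
With the tool pointing down it reaches from about 0.35 to 0.875 m from the base axis. Payload 15.5 kg.
Tool frame: the origin (TCP) lies midway between the tips of the shut fingers; the grasp point (between the pads) lies 19 mm behind it (manip.grasp_offset is the distance from the TCP to the grasp point, in m); x points along the fingers, z is the direction in which the jaws open and shut, and the axes are right-handed (so a half turn about x gives the same grasp; the last joint's range is limited). The gripper opens to 85 mm and grips with 20 to 120 N. Pads are 22 mm wide; open, the fingers measure 114 mm over their backs; the gripper's body (76 mm by 85 mm) begins 54 mm behind the grasp point. The pads swing forward as they close: fully open they stand 13 mm farther back than shut.
Start: joints at [1.073, 0.494, 1.345, -0, 1.302, -0.096], TCP at [0.244, 0.575, 0.231] pointing down, gripper open.
Joint ranges: [-2.91, 2.91], [-0.82, 2.16], [0.22, 2.67], [-1.22, 4.37], [0.12, 2.79], [-3.08, 3.08]. Speed limits (rad/s): [1.89, 1.89, 2.57, 3.01, 3.01, 3.01].

## Interface

Orientations are given as a 3x3 rotation matrix whose columns are the frame's x, y, z axes.
In Python, from bench import manip, vision gives the robot as it stands.
- The arm moves only by the shell command python3 -m pendant 'ROWS' [OPENING] [FORCE]. ROWS is JSON, a list of rows, each a list of 2 entries, a list of its own where there are three numbers: the shift along the tool's x, y, z in cm, then the turn about the tool's x in rad. In form: [[[x, y, z], spin], ...]. A call has 1 to 20 rows; each row is the pose to reach, as a shift and turn from the pose commanded when the call began, along the tool's axes at that moment; what a row does not reach only later rows make up. A row lasts 1/12 s, in which the tool goes at most 41.7 mm and 7.16 degrees, less where a joint would pass 70% of its speed; a pose out of reach is approached as far as the arm can. A call with a gripper value outside its range is refused whole. OPENING is the closure, from -1 (fully open) to 1 (shut), set as the call begins (- or left out, the last holds). The fingers move at their own pace and stop on an object; FORCE is the grip in N (left out, the last holds). Time passes only in rows, so rows that repeat a pose let the fingers close. It gives the time, the measured TCP pose, the force and the opening at its end, in the units of the state.
- manip.get_state(): the state, without advancing time (a new reading comes with each control period).
- vision.snapshot(name): name is "scene" or "top" or "wrist"; returns the picture (400x640x3 uint8, red, green, blue); there is no depth.
- vision.calibration(name): a dict with "intrinsics" (3x3 intrinsics, pixels), "R" (3x3) and "t" (3): a world point X has camera coordinates R X + t; the wrist camera has in their place "T_tool_cam" (4x4, takes a point from camera to tool coordinates, whose origin is the TCP and whose axes are the tool frame's). Camera axes: x right, y down, z forward; pixel columns grow to the right and rows downward; lengths in m; the calibration is good to about 2 mm. A picture is of the moment at which its call begins: read the wrist's pose just before it. calibration takes no time and is no camera call.
- manip.hand_in(): hands the job in, once; it reports no verdict.
The state is a dict: "t": time; "joint_positions": joint angles; "dq": joint speeds; "joint_torque": joint torques, N m; "eef_pos": TCP position; "tool_rot": TCP orientation; "force": force on the tool from outside, world axes, zero at the start; "moment": the same for the moment, N m; "finger_gap": finger opening in m.
Only numpy, scipy, OpenCV 4.12 (cv2) and the standard library are available. Lean on these libraries where they do the work, as an engineer would, in place of code of your own. Each camera call takes 0.05 s, during which the arm holds its last target.

## Working session

There is one attempt and no reset: what is moved stays moved. The work goes in short steps, Python scripts to look and compute and a shell command to move; the robot and the scene stay as the last step left them, time stands still between calls to the robot, and variables do not carry over. Pictures are saved under pics/ and viewed, and the job is handed in when it is done.

```bash
mkdir -p pics; ls; python3 - <<'E'
from bench import manip, vision
import cv2, numpy as np
s=manip.get_state(); print({k:np.round(v,3).tolist() for k,v in s.items()}, manip.grasp_offset)
for n in ["scene","top","wrist"]:
    cv2.imwrite(f"pics/{n}0.png",vision.snapshot(n)[:,:,::-1]); c=vision.calibration(n); print(n,{k:np.round(v,3).tolist() for k,v in c.items()})
E
```

```text
pics
{'t': 0.0, 'joint_positions': [1.074, 0.494, 1.346, -0.0, 1.302, -0.095], 'dq': [0.001, 0.001, -0.001, -0.0, 0.0, 0.001], 'joint_torque': [-0.002, -88.215, -38.386, -0.0, 0.01, -0.0], 'eef_pos': [0.244, 0.575, 0.231], 'tool_rot': [[-0.001, -0.92, 0.391], [-0.001, 0.391, 0.92], [-1.0, 0.0, -0.001]], 'force': [1.111, 0.237, 0.639], 'moment': [0.042, 0.037, -0.007], 'finger_gap': 0.085} 0.0187
scene {'intrinsics': [[438.036, 0.0, 320.171], [0.0, 438.036, 203.643], [0.0, 0.0, 1.0]], 'R': [[0.701, -0.713, -0.012], [-0.544, -0.523, -0.656], [0.462, 0.466, -0.754]], 't': [-0.142, 0.503, 0.792]}
top {'intrinsics': [[433.737, 0.0, 318.71], [0.0, 433.737, 194.043], [0.0, 0.0, 1.0]], 'R': [[0.023, -1.0, -0.007], [-0.997, -0.022, -0.071], [0.07, 0.008, -0.997]], 't': [0.328, 0.504, 1.264]}
wrist {'intrinsics': [[331.17, 0.0, 319.776], [0.0, 331.17, 202.535], [0.0, 0.0, 1.0]], 'T_tool_cam': [[0.0, -0.293, 0.956, -0.142], [-0.0, -0.956, -0.293, 0.075], [1.0, -0.0, -0.0, 0.0], [0.0, 0.0, 0.0, 1.0]]}
```

View pics/scene0.png

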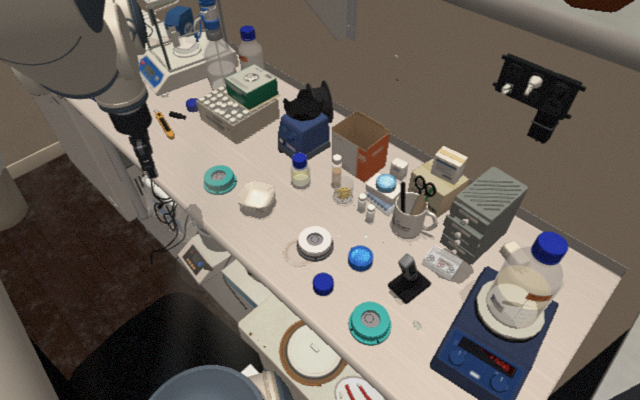

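View pics/top0.png

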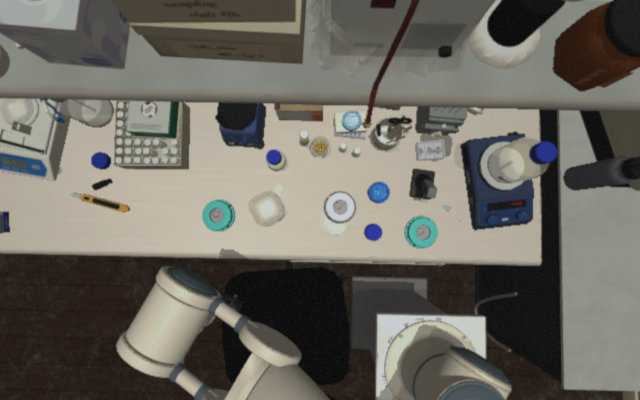

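View pics/wrist0.png

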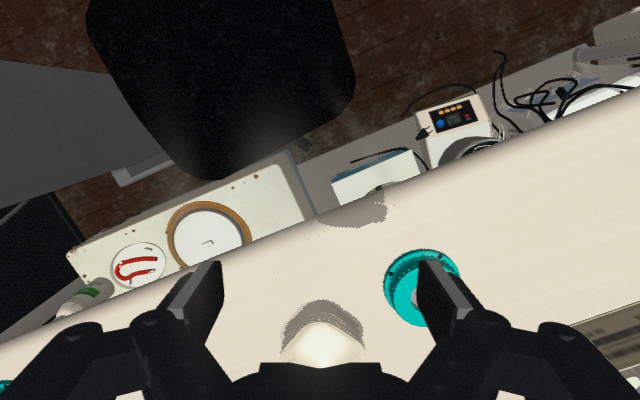

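```bash
cat > h.py <<'E'
from bench import manip, vision
import cv2, numpy as np
def shot(n,f):
    s=manip.get_state(); im=vision.snapshot(n)[:,:,::-1].copy(); cv2.imwrite(f"pics/{f}.png",im); return s,im
def crop(im,x0,y0,x1,y1,k,f): cv2.imwrite(f"pics/{f}.png",cv2.resize(im[y0:y1,x0:x1],None,fx=k,fy=k,interpolation=cv2.INTER_CUBIC))
def cam(n,s=None):
    c=vision.calibration(n); K=np.array(c["intrinsics"])
    if n=="wrist":
        T=np.array(c["T_tool_cam"]); R=np.array(s["tool_rot"]); o=np.array(s["eef_pos"])
        Rwc=R@T[:3,:3]; return K,Rwc.T,-Rwc.T@(R@T[:3,3]+o)
    return K,np.array(c["R"]),np.array(c["t"])
def ray(C,u,v):
    K,R,t=C; d=R.T@np.linalg.solve(K,[u,v,1.]); return -R.T@t,d/np.linalg.norm(d)
def onz(C,u,v,z):
    o,d=ray(C,u,v); return o+d*(z-o[2])/d[2]
def proj(C,X):
    K,R,t=C; p=K@(R@np.array(X,float)+t); return p[:2]/p[2]
def tri(rs):
    A=0;b=0
    for o,d in rs:
        P=np.eye(3)-np.outer(d,d); A=A+P; b=b+P@o
    return np.linalg.solve(A,b)
E
python3 - <<'E'
from h import *
a=cv2.imread('pics/scene0.png'); b=cv2.imread('pics/top0.png')
A=cv2.resize(a[220:350,280:440],None,fx=4.5,fy=4.5,interpolation=2);B=cv2.resize(b[160:250,320:450],None,fx=6,fy=6,interpolation=2)
cv2.imwrite('pics/cA.png',A);cv2.imwrite('pics/cB.png',B)
T=cam("top"); print(onz(T,340,207,.03),onz(T,423,185,.06),onz(T,421,232,.03))
E
```

```text
[0.45944087 0.27594823 0.03      ] [0.52646696 0.04098876 0.06      ] [0.39195814 0.0390514  0.03      ]
```

View pics/cA.png

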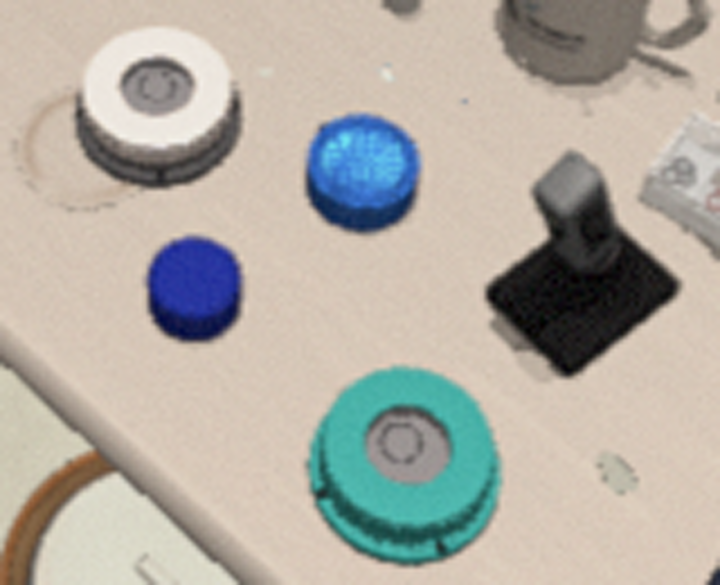

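View pics/cB.png

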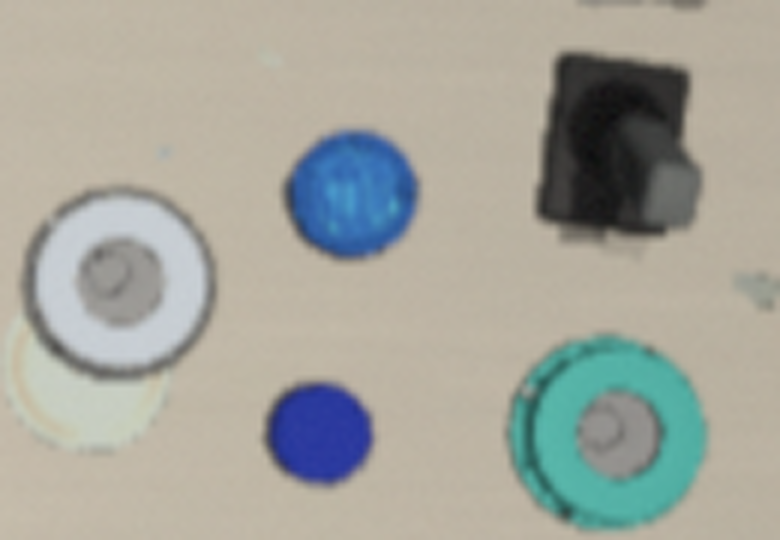

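White holder: scene (315,243), top (340,207), with index pin at top (329,196). Lookalikes: the turquoise holders at top (219,215) and (421,232), rejected by colour. Cap_blue and tape_blue are at top (373,232) and (378,192). The only slanted stand with a gauge is at top (423,185), scene (409,280). The close crops confirm both choices.

Next I move over the holder with the fingers shut.

```bash
python3 -m pendant '[[[3,-9,-5],0],[[6,-18,-10],0],[[8,-26,-14.5],0],[[11.1,-34.8,-19.1],0],[[11.1,-34.8,-19.1],0],[[11.1,-34.8,-19.1],0],[[11.1,-34.8,-19.1],0],[[11.1,-34.8,-19.1],0],[[11.1,-34.8,-19.1],0],[[11.1,-34.8,-19.1],0],[[11.1,-34.8,-19.1],0],[[11.1,-34.8,-19.1],0],[[11.1,-34.8,-19.1],0],[[11.1,-34.8,-19.1],0]]' 1 40
python3 - <<'E'
from h import *
s,im=shot("wrist","w1"); print(s["eef_pos"],np.round(s["force"],2))
C=cam("wrist",s); print(proj(C,[.459,.276,.03]))
E
```

```text
t: 1.32
eef_pos: [0.4895, 0.2641, 0.1205]
tool_rot: [[-0.0, -0.921, 0.39], [0.0, 0.39, 0.921], [-1.0, 0.0, 0.0]]
force: [-0.4, -0.1, 1.2]
finger_gap: -0.0001
[0.48945187 0.26411793 0.12047168] [-0.42 -0.14  1.22]
[318.2375637  162.99890844]
```

View pics/w1.png

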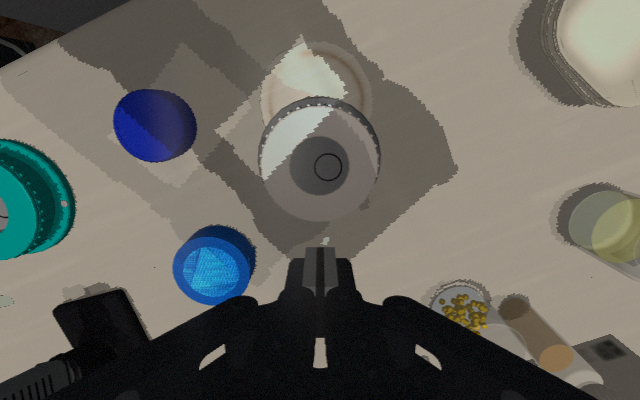

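The wrist view shows the white cap centred near (319,163) and the printed ring at (328,167). The shut fingertips are at (320,252). A bright fleck at (326,240) may be the pin. Measuring now.

```bash
python3 - <<'E'
from h import *
im=cv2.imread('pics/w1.png'); s=manip.get_state(); C=cam("wrist",s)
crop(im,240,85,400,265,3.3,'w1c')
for z in(.0205,):
  for p in [(328,167),(315,167),(341,167),(328,154),(328,180)]: print('ring',p,onz(C,*p,z).round(4))
print('pin',onz(C,326,240,.011).round(4))
for p in [(259,160),(380,160),(319,221)]: print('cap',p,onz(C,*p,.031).round(4))
E
```

```text
ring (328, 167) [0.4661 0.2809 0.0205]
ring (315, 167) [0.4624 0.2721 0.0205]
ring (341, 167) [0.4699 0.2898 0.0205]
ring (328, 154) [0.4572 0.2846 0.0205]
ring (328, 180) [0.4752 0.2772 0.0205]
pin [0.5235 0.2556 0.011 ]
cap (259, 160) [0.4406 0.2387 0.031 ]
cap (380, 160) [0.4738 0.3171 0.031 ]
cap (319, 221) [0.4991 0.2597 0.031 ]
```

View pics/w1c.png

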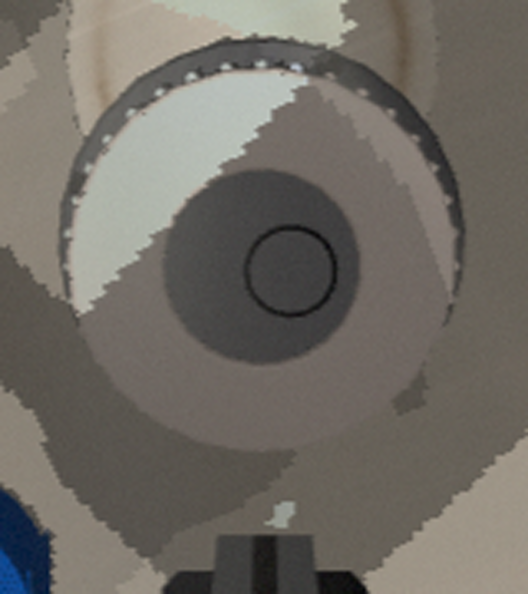

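```bash
python3 - <<'E'
from h import *
im=cv2.imread('pics/w1.png'); s=manip.get_state(); C=cam("wrist",s)
print('win',onz(C,319.2,165.8,.031).round(4),'ring',onz(C,328.2,167.1,.0205).round(4))
for p in [(240+165/3.3,166),(240+358/3.3,166),(319.2,85+168/3.3),(319.2,85+365/3.3)]: print(onz(C,*p,.031).round(4))
b=cv2.imread('pics/top0.png');T=cam("top")
print('top win',onz(T,320+120/6,160+280/6,.03),'ring',onz(T,320+110/6,160+272/6,.0205),'pin',onz(T,320+55/6,160+215/6,.011))
E
```

```text
win [0.461  0.2761 0.031 ] ring [0.4663 0.281  0.0205]
[0.453 0.257 0.031]
[0.4692 0.2951 0.031 ]
[0.4418 0.2842 0.031 ]
[0.4811 0.2675 0.031 ]
top win [0.46041596 0.27596689 0.03      ] ring [0.4646407  0.28055724 0.0205    ] pin [0.49273328 0.30799794 0.011     ]
```

```bash
python3 -m pendant '[[[2,-0.4,0],0],[[5,-0.4,0],0],[[7,-0.4,0],0],[[8.2,-0.4,0],0],[[8.2,-0.4,0],0],[[8.2,-0.4,0],0]]'; python3 -m pendant '[[[0.3,0,0],0],[[0.6,0,0],0],[[0.8,0,0],0],[[0.9,0,0],0],[[1.0,0,0],0],[[1.0,0,0],0]]'
```

```text
t: 1.87
eef_pos: [0.4931, 0.2625, 0.0383]
tool_rot: [[-0.001, -0.921, 0.39], [-0.0, 0.39, 0.921], [-1.0, 0.001, -0.001]]
force: [0.5, -0.1, 0.5]
finger_gap: -0.0
t: 2.37
eef_pos: [0.4941, 0.2621, 0.0287]
tool_rot: [[0.001, -0.92, 0.391], [0.001, 0.391, 0.92], [-1.0, -0.001, 0.001]]
force: [0.1, 2.0, 4.0]
finger_gap: -0.0001
```

```bash
python3 -m pendant '[[[0.1,0,0],0],[[0.2,0,0],0],[[0.3,0,0],0],[[0.35,0,0],0],[[0.4,0,0],0],[[0.4,0,0],0]]'
```

```text
t: 2.87
eef_pos: [0.4942, 0.2621, 0.0249]
tool_rot: [[0.001, -0.92, 0.391], [0.001, 0.391, 0.92], [-1.0, -0.001, 0.001]]
force: [-1.6, 1.6, 8.2]
finger_gap: -0.0002
```

```bash
python3 -m pendant '[[[0.05,0,0],0],[[0.1,0,0],0],[[0.1,0,0],0],[[0.1,0,0],0]]'
```

```text
t: 3.2
eef_pos: [0.4943, 0.2622, 0.0246]
tool_rot: [[0.002, -0.92, 0.391], [0.001, 0.391, 0.92], [-1.0, -0.001, 0.002]]
force: [-3.4, -0.3, 23.0]
finger_gap: 0.0001
```

```bash
python3 -m pendant '[[[-3,0,0],0],[[-7,0,0],0],[[-11,-2,-3],0],[[-15,-6,-7],0],[[-18.5,-10,-11],0],[[-21.5,-13,-15],0],[[-21.5,-15.2,-18.7],0],[[-21.5,-15.2,-18.7],0],[[-21.5,-15.2,-18.7],0],[[-21.5,-15.2,-18.7],0],[[-21.5,-15.2,-18.7],0]]' -1
python3 - <<'E'
from h import *
s,im=shot("wrist","w2"); print(np.round(s["eef_pos"],4),np.round(s["force"],2),s["t"],np.round(s["joint_positions"],2))
C=cam("wrist",s); print(proj(C,[.526,.041,.06]))
E
```

```text
t: 4.12
eef_pos: [0.561, 0.0285, 0.239]
tool_rot: [[0.002, -0.919, 0.394], [-0.0, 0.394, 0.919], [-1.0, -0.001, 0.0]]
force: [0.0, 1.5, 0.3]
finger_gap: 0.0855
[0.561  0.0285 0.239 ] [0.01 1.49 0.34] 4.1167 [-0.06  0.4   1.49 -0.    1.25 -1.22]
[317.15616957 141.7011559 ]
```

View pics/w2.png

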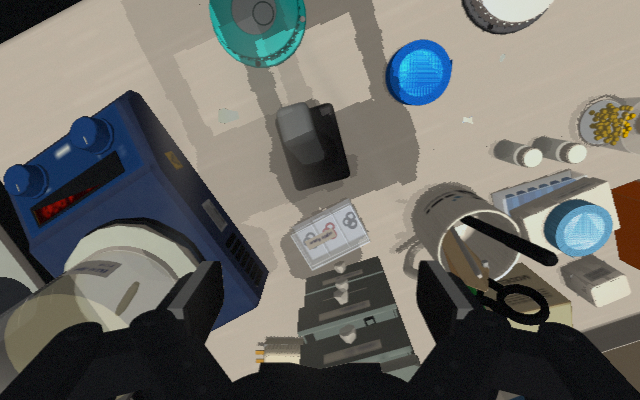

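```bash
python3 - <<'E'
from h import *
im=cv2.imread('pics/w2.png'); 
g=im[85:205,255:375]; g=np.clip(g.astype(float)*1.8,0,255).astype(np.uint8); cv2.imwrite('pics/w2c.png',cv2.resize(g,None,fx=5,fy=5,interpolation=2))
im=cv2.imread('pics/scene0.png');g=im[245:305,375:440]; g=np.clip(g.astype(float)*1.8,0,255).astype(np.uint8); cv2.imwrite('pics/s0c.png',cv2.resize(g,None,fx=9,fy=9,interpolation=2))
E
```

```text
(no output)
```

View pics/w2c.png

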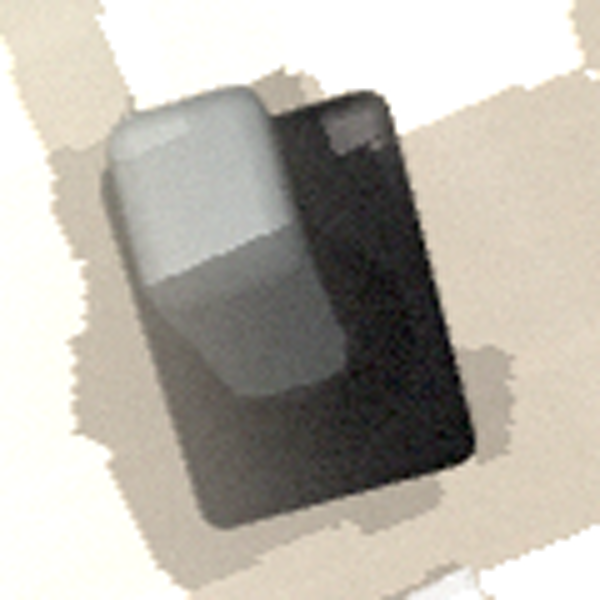

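View pics/s0c.png

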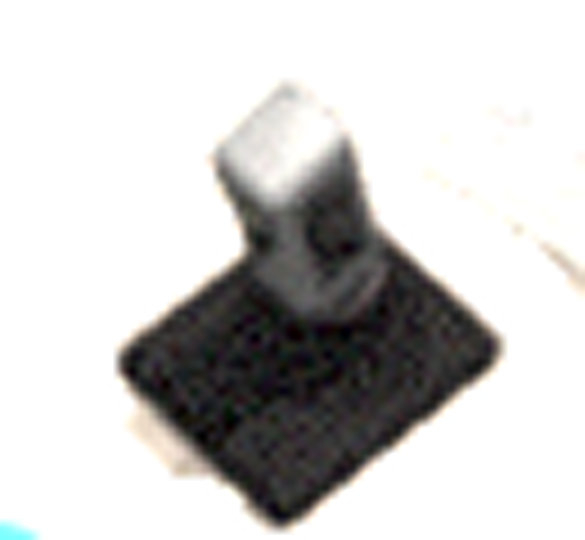

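```bash
python3 - <<'E'
from h import *
s=manip.get_state(); C=cam("wrist",s)
f=lambda x,y,z: onz(C,255+x/5,85+y/5,z)
P=[f(395,110,.013),f(470,440,.013),f(225,527,.013),f(465,462,.013)]
for p in P: print(p.round(4))
a=P[1]-P[0]; b=P[3]-P[2]
print('x-axis ang',np.degrees(np.arctan2(a[1],a[0])),'y-axis ang',np.degrees(np.arctan2(b[1],b[0])))
BR=f(479,467,.013);TR=f(391,88,.013);BL=f(204,532,.013)
print('corners',BR,TR,BL,np.linalg.norm(BR-TR),np.linalg.norm(BR-BL))
ct=(TR+BL)/2; print('stand c',ct)
q=[(112,120),(250,85),(290,226),(150,284)]
Q=[f(*p,.1446) for p in q]
for i in range(4): print('rear',Q[i].round(4),np.linalg.norm(Q[i]-Q[i-1]).round(4))
print('rear c',np.mean(Q,0))
for i,j in((1,2),(0,3),(0,1),(3,2)):
    d=Q[j]-Q[i]; print(np.degrees(np.arctan2(d[1],d[0])))
th=np.arctan2(a[1],a[0]); ex=np.array([np.cos(th),np.sin(th),0]); m=ct.copy();m[2]=.06; m=m-.005*ex
ax=np.array([0,0,1])*np.cos(.349)-ex*np.sin(.349)
print('mouth',m,'pred rear',m+.09*ax,'grip',m+.053*ax,'px rear',proj(C,m+.09*ax))
T=cam('top'); b=.16; print('top px rear pred',proj(T,m+.09*ax),'obs ~',(320+668/6,160+190/6))
S=cam('scene');print('scene px rear pred',proj(S,m+.09*ax),'obs~',(375+283/9,245+143/9))
E
```

```text
[0.5032 0.0708 0.013 ]
[0.5761 0.0591 0.013 ]
[ 5.729e-01 -1.000e-04  1.300e-02]
[0.5804 0.0562 0.013 ]
x-axis ang -9.130364234508209 y-axis ang 82.45624018405651
corners [0.58270721 0.05865075 0.013     ] [0.49874498 0.07171496 0.013     ] [ 0.57211904 -0.00504273  0.013     ] 0.08497252260858495 0.06456755386390767
stand c [0.53543201 0.03333612 0.013     ]
rear [0.4851 0.0304 0.1446] 0.0227
rear [0.4884 0.0497 0.1446] 0.0195
rear [0.5078 0.0472 0.1446] 0.0196
rear [0.5074 0.0259 0.1446] 0.0213
rear c [0.4971568  0.03829798 0.1446    ]
-7.293607740903264
-11.627308483772671
80.48277646301317
88.93651354365488
mouth [0.53049536 0.03412952 0.06      ] pred rear [0.50010905 0.03901314 0.14457436] grip [0.5126012  0.03700543 0.1098049 ] px rear [297.79010924 124.5720219 ]
top px rear pred [431.09294686 191.97068535] obs ~ (431.3333333333333, 191.66666666666666)
scene px rear pred [404.03363469 258.12684594] obs~ (406.44444444444446, 260.8888888888889)
```

```bash
python3 - <<'E'
from h import *
s=manip.get_state(); C=cam("wrist",s)
for p in [(465,235),(413,235),(450,200),(440,205),(555,255)]: print(p,onz(C,*p,.09).round(3))
E
python3 -m pendant '[[[0,2,-0.5],-0.09],[[0,4,-1.0],-0.18],[[2,4.8,-1.13],-0.257],[[3,4.8,-1.13],-0.257],[[3,4.8,-1.13],-0.257]]'
python3 - <<'E'
from h import *
s,im=shot("wrist","w3"); C=cam("wrist",s); print(s["eef_pos"])
m=np.array([.5305,.0341,.06]);e=np.array([.9884,-.152,0]);ax=np.array([0,0,.9397])-e*.342
for d in(0,.053,.09): print(d,proj(C,m+d*ax))
E
```

```text
(465, 235) [0.657 0.138 0.09 ]
(413, 235) [0.638 0.093 0.09 ]
(450, 200) [0.618 0.135 0.09 ]
(440, 205) [0.619 0.125 0.09 ]
(555, 255) [0.711 0.212 0.09 ]
t: 4.58
eef_pos: [0.5103, 0.0396, 0.2062]
tool_rot: [[-0.004, -0.989, 0.145], [0.0, 0.145, 0.989], [-1.0, 0.004, -0.0]]
force: [-0.8, 1.5, -1.2]
finger_gap: 0.0853
[0.51033792 0.039555   0.20620546]
0 [317.04148921 210.49615386]
0.053 [316.59287285 208.25746414]
0.09 [316.14799059 206.03740841]
```

View pics/w3.png

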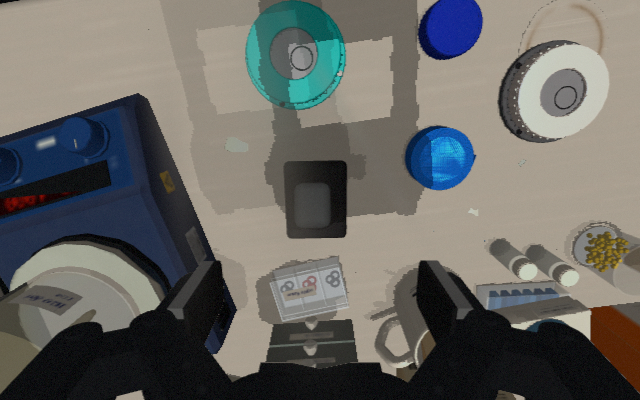

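```bash
python3 -m pendant '[[[2,0,-0.2],0],[[5,0,-0.3],0],[[8,0,-0.3],0],[[10.5,0,-0.3],0],[[10.5,0,-0.3],0],[[10.5,0,-0.3],0],[[10.5,0,-0.3],0]]'
python3 - <<'E'
from h import *
s,im=shot("wrist","w4")
E
```

```text
t: 5.22
eef_pos: [0.5127, 0.0357, 0.1046]
tool_rot: [[0.002, -0.989, 0.145], [-0.0, 0.145, 0.989], [-1.0, -0.002, 0.0]]
force: [0.2, -0.5, 0.4]
finger_gap: 0.0852
```

View pics/w4.png

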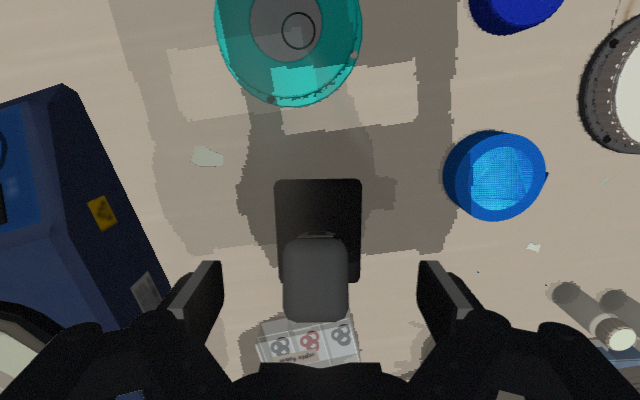

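```bash
python3 -m pendant '[[[0.7,0,-0.1],0],[[1.35,0,-0.1],0],[[1.35,0,-0.1],0],[[1.35,0,-0.1],0]]'; python3 -m pendant '[[[0,0,0],0],[[0,0,0],0],[[0,0,0],0],[[0,0,0],0],[[0,0,0],0],[[0,0,0],0],[[0,0,0],0],[[0,0,0],0]]' 1 30
```

```text
t: 5.6
eef_pos: [0.5111, 0.0346, 0.0897]
tool_rot: [[-0.0, -0.99, 0.144], [0.0, 0.144, 0.99], [-1.0, 0.0, -0.0]]
force: [-0.4, 0.2, 0.1]
finger_gap: 0.0855
t: 6.27
eef_pos: [0.5113, 0.0347, 0.0899]
tool_rot: [[0.0, -0.99, 0.144], [0.0, 0.144, 0.99], [-1.0, -0.0, 0.0]]
force: [-1.8, 0.4, 4.8]
finger_gap: 0.0235
```

```bash
python3 -m pendant '[[[-0.38,0.14,0],0],[[-0.94,0.34,0],0],[[-1.5,0.55,0],0],[[-2.07,0.75,0],0],[[-2.63,0.96,0],0],[[-3.1,1.13,0],0],[[-3.38,1.23,0],0],[[-3.38,1.23,0],0],[[-3.38,1.23,0],0]]'
python3 - <<'E'
from h import *
s,im=shot("wrist","w5"); s,im2=shot("scene","s5"); g=np.clip(im2[200:320,340:480]*1.6,0,255).astype(np.uint8)
cv2.imwrite('pics/s5c.png',cv2.resize(g,None,fx=5,fy=5,interpolation=2))
E
```

```text
t: 7.02
eef_pos: [0.4992, 0.0364, 0.1237]
tool_rot: [[0.0, -0.99, 0.144], [-0.0, 0.144, 0.99], [-1.0, -0.0, 0.0]]
force: [-0.1, -0.9, -1.1]
finger_gap: 0.0241
```

View pics/w5.png

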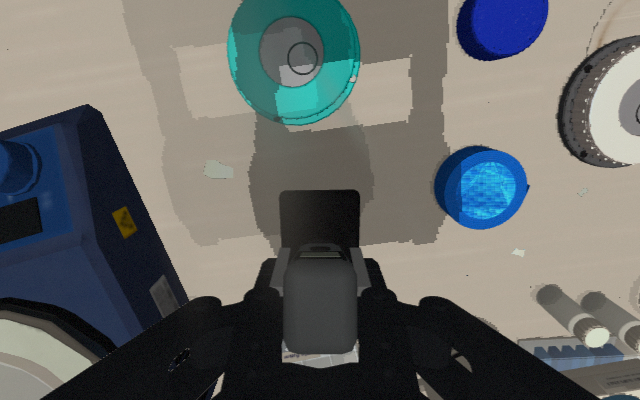

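View pics/s5c.png

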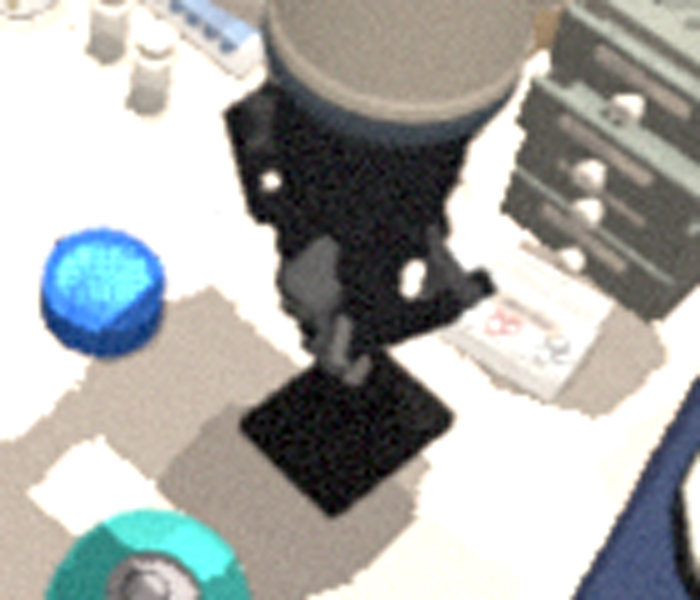

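```bash
python3 -m pendant '[[[-0.1,-0.3,0],0],[[-0.2,-0.6,0],0],[[-0.28,-0.9,0],0],[[-0.35,-1.2,0],0],[[-0.4,-1.5,0],0],[[-0.4,-1.5,0],0]]'
python3 -m pendant '[[[-0.05,-0.3,0],0],[[-0.1,-0.6,0],0],[[-0.14,-0.9,0],0],[[-0.16,-1.2,0],0],[[-0.17,-1.5,0],0],[[-0.17,-1.7,0],0],[[-0.17,-1.7,0],0]]'
python3 - <<'E'
from h import *
s,im=shot("wrist","w6"); s,im2=shot("scene","s6"); g=np.clip(im2[200:320,340:480]*1.6,0,255).astype(np.uint8)
cv2.imwrite('pics/s6c.png',cv2.resize(g,None,fx=5,fy=5,interpolation=2))
E
```

```text
t: 7.62
eef_pos: [0.5144, 0.0342, 0.1275]
tool_rot: [[-0.0, -0.99, 0.144], [-0.0, 0.144, 0.99], [-1.0, 0.0, -0.0]]
force: [-2.6, 0.1, -2.7]
finger_gap: 0.0241
t: 8.2
eef_pos: [0.5314, 0.0317, 0.1293]
tool_rot: [[0.001, -0.99, 0.144], [-0.0, 0.144, 0.99], [-1.0, -0.001, 0.0]]
force: [-2.3, 0.0, -1.2]
finger_gap: 0.0238
```

View pics/w6.png

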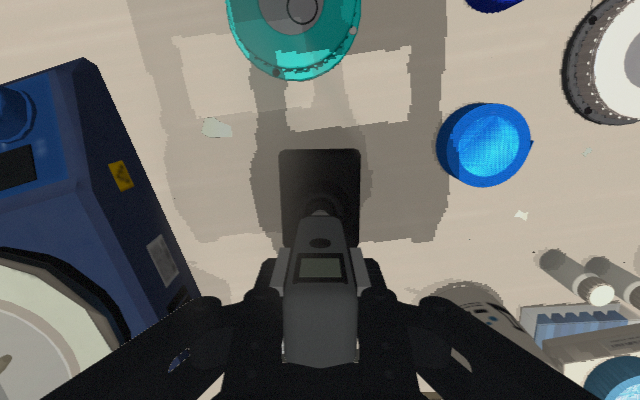

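View pics/s6c.png

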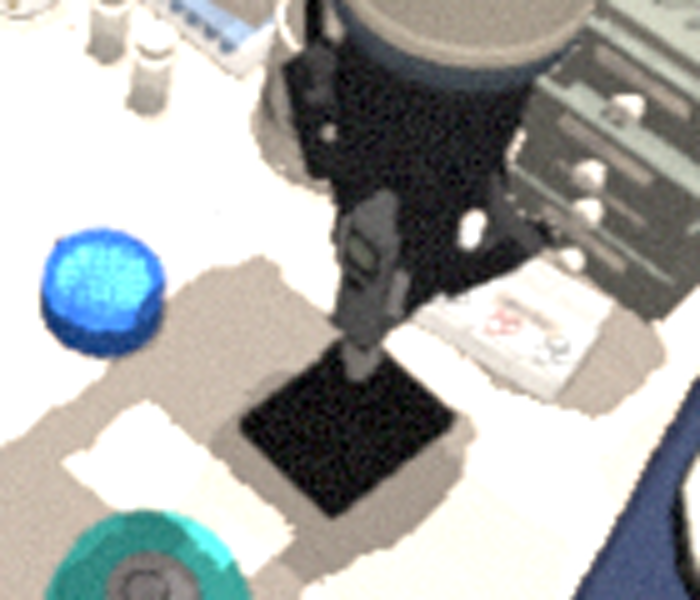

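```bash
python3 - <<'E'
from h import *
im=cv2.imread('pics/w6.png')[185:385,265:375]
im=np.clip(im.astype(float)*2.2,0,255).astype(np.uint8)
cv2.imwrite('pics/w6c.png',cv2.resize(im,None,fx=3,fy=3,interpolation=2))
E
```

```text
(no output)
```

View pics/w6c.png

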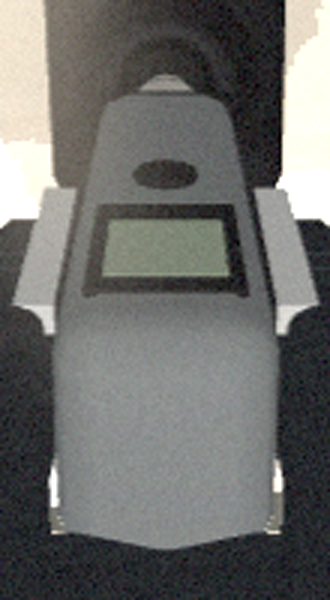

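```bash
cat > tilt.py <<'E'
from h import *
c=vision.calibration("wrist");K=np.array(c["intrinsics"]);T=np.array(c["T_tool_cam"])
o=T[:3,3]
def r(v): d=T[:3,:3]@np.linalg.solve(K,[320,v,1.]); return d/d[0]   # per unit tool x
def pt(v,X): return o+r(v)*(X-o[0])
def fit(vb,vf,vr):
    # body bottom-front edge, rear-front edge, rear-back edge rows; unknown y_axis-at-grip, tilt, axial pos of grip
    from scipy.optimize import least_squares
    def P(p,x,z):
        y0,th,g=p # axis passes tool (-.0187, y0) at gauge z=g ; rear tilted to +y by th
        a=np.array([-np.cos(th),np.sin(th)]); b=np.array([-np.sin(th),-np.cos(th)]) # a: gauge +z, b: gauge +x in (tool x,tool y)
        return np.array([-.0187,y0])+a*(z-g)+b*x
    def pv(q):
        X=np.linalg.inv(T)@np.array([q[0],q[1],0,1]); u=K@X[:3]; return u[1]/u[2]
    f=lambda p:[pv(P(p,-.015,.042))-vb,pv(P(p,-.015,.132))-vf,pv(P(p,.015,.132))-vr]
    s=least_squares(f,[0,0,.095],x_scale=[.001,.01,.001]); y0,th,g=s.x
    print('y0 %.4f tilt %.1f deg g %.4f'%(y0,np.degrees(th),g),'tip tool xy',P(s.x,0,0),'cost',s.cost)
E
python3 - <<'E'
from tilt import *
fit(216.7,291.7,365.5); fit(216.7,290,365.5); fit(216.7,293.5,365.5);fit(216.7,291.7,363)
E
```

```text
y0 -0.0045 tilt 2.8 deg g 0.1081 tip tool xy [ 0.08931669 -0.00970981] cost 6.785465962349055e-26
y0 -0.0034 tilt 3.4 deg g 0.1068 tip tool xy [ 0.08788457 -0.00971197] cost 6.462348535570529e-27
y0 -0.0057 tilt 2.1 deg g 0.1096 tip tool xy [ 0.09084607 -0.00969637] cost 1.655976812239948e-26
y0 -0.0060 tilt 2.3 deg g 0.1112 tip tool xy [ 0.09246169 -0.01040225] cost 2.7020694814354273e-25
```

```bash
python3 - <<'E'
from tilt import *
from scipy.optimize import least_squares
S=cam("scene");s=manip.get_state();p=s["eef_pos"];print(p)
for th in(0,5,10):
    a=np.array([-np.sin(np.radians(th))*.99,np.sin(np.radians(th))*.144,np.cos(np.radians(th))])
    G=p+np.array([0,0,.0187])
    f=lambda X:((proj(S,X)-[340,200])*5).round(0)
    print(th,'tip',f(G-.095*a),'bodybot',f(G-.053*a),'rear',f(G+.037*a))
im=cv2.imread('pics/s6.png')[230:285,395:430]
cv2.imwrite('pics/s6d.png',cv2.resize(np.clip(im*2.5,0,255).astype(np.uint8),None,fx=10,fy=10,interpolation=2))
E
```

```text
[0.53114597 0.03176389 0.12931561]
0 tip [348. 371.] bodybot [361. 321.] rear [393. 201.]
5 tip [361. 361.] bodybot [368. 315.] rear [387. 205.]
10 tip [374. 350.] bodybot [376. 309.] rear [381. 210.]
```

View pics/s6d.png

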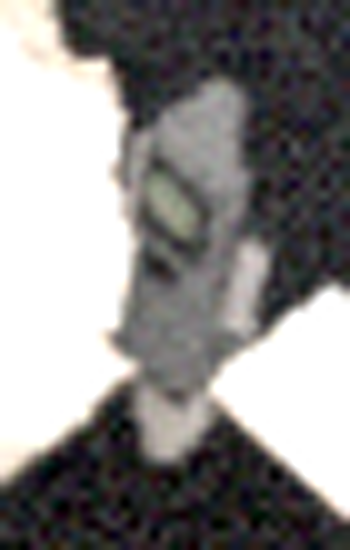

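```bash
python3 -m pendant '[[[0,-0.2,0],0],[[0,-0.4,0],0],[[0,-0.4,0],0],[[0,-0.4,0],0]]'
python3 -m pendant '[[[-0.5,0.1,0],0],[[-1.5,0.1,0],0],[[-3,0.1,0],0],[[-5,0.5,0],0],[[-6,1,0],0],[[-6,1,0],0],[[-6,1,0],0]]'
python3 - <<'E'
from h import *
s,im=shot("wrist","w7"); s,im2=shot("scene","s7")
g=np.clip(im[185:385,265:375].astype(float)*2.2,0,255).astype(np.uint8)
a=cv2.resize(g,None,fx=3,fy=3,interpolation=2)
p=proj(cam("scene"),s["eef_pos"]);x,y=int(p[0])-30,int(p[1])-35;print(x,y,s["eef_pos"])
b=cv2.resize(np.clip(im2[y:y+75,x:x+55]*2.2,0,255).astype(np.uint8),(440,600),interpolation=2)
cv2.imwrite('pics/w7c.png',np.hstack([a,b]))
E
```

```text
t: 8.63
eef_pos: [0.5349, 0.0312, 0.1293]
tool_rot: [[0.0, -0.99, 0.144], [-0.0, 0.144, 0.99], [-1.0, -0.0, -0.0]]
force: [-2.1, 0.6, -0.9]
finger_gap: 0.0239
t: 9.22
eef_pos: [0.525, 0.0327, 0.1899]
tool_rot: [[0.002, -0.99, 0.144], [-0.0, 0.144, 0.99], [-1.0, -0.002, 0.0]]
force: [0.1, 0.8, -2.6]
finger_gap: 0.0238
386 205 [0.52478406 0.03269281 0.18913051]
```

View pics/w7c.png

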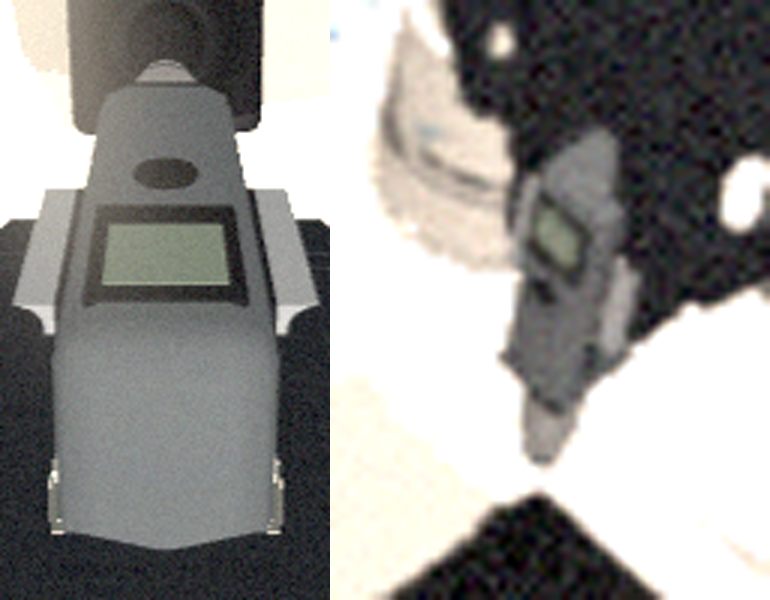

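```bash
python3 - <<'E'
from tilt import *
fit(213,293.3,365.7); fit(213,292,365.7);
S=cam("scene");s=manip.get_state();p=s["eef_pos"]
for g in (.095,.105):
  for th in(-3,0,3):
    a=np.array([-np.sin(np.radians(th))*.99,np.sin(np.radians(th))*.144,np.cos(np.radians(th))])
    G=p+np.array([0,0,.0187])
    f=lambda X:((proj(S,X)-[386,205])*8+[330,0]).round(0)
    x=np.array([.99*np.cos(np.radians(th)),-.144*np.cos(np.radians(th)),np.sin(np.radians(th))])*.015; y=np.array([.144,.99,0])*.012
    print(g,th,'tip',f(G-g*a),'bodybot front L/R',f(G-(g-.042)*a-x+y),f(G-(g-.042)*a-x-y),'rear FL FR',f(G+(.132-g)*a-x+y),f(G+(.132-g)*a-x-y))
E
cat > /dev/null; python3 - <<'E'
import cv2
a=cv2.imread('pics/w7c.png')[80:500,440:720]; cv2.imwrite('pics/w7d.png',cv2.resize(a,None,fx=1.4,fy=1.4,interpolation=2))
E
```

```text
y0 -0.0038 tilt 1.1 deg g 0.1077 tip tool xy [ 0.08899056 -0.00580534] cost 1.655976812239948e-26
y0 -0.0030 tilt 1.5 deg g 0.1067 tip tool xy [ 0.08795578 -0.00584782] cost 1.6155871338926322e-27
0.095 -3 tip [519. 460.] bodybot front L/R [475. 365.] [540. 425.] rear FL FR [537. 146.] [608. 207.]
0.095 0 tip [532. 451.] bodybot front L/R [482. 362.] [547. 421.] rear FL FR [531. 152.] [602. 213.]
0.095 3 tip [545. 441.] bodybot front L/R [489. 358.] [554. 417.] rear FL FR [525. 158.] [595. 219.]
0.105 -3 tip [513. 481.] bodybot front L/R [469. 387.] [533. 447.] rear FL FR [530. 172.] [600. 233.]
0.105 0 tip [527. 471.] bodybot front L/R [477. 383.] [541. 443.] rear FL FR [525. 177.] [595. 238.]
0.105 3 tip [541. 460.] bodybot front L/R [486. 378.] [550. 438.] rear FL FR [521. 181.] [591. 243.]
```

View pics/w7d.png

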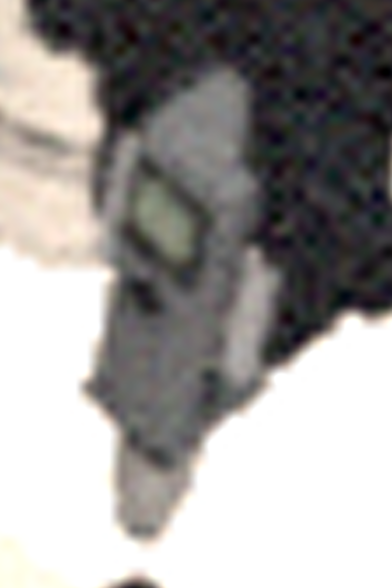

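```bash
python3 - <<'E'
from tilt import *
def pv(q):
    X=np.linalg.inv(T)@np.array([q[0],q[1],0,1]); u=K@X[:3]; return u[1]/u[2]
def P(y0,th,g,x,z):
    th=np.radians(th);a=np.array([-np.cos(th),np.sin(th)]); b=np.array([-np.sin(th),-np.cos(th)])
    return np.array([-.0187,y0])+a*(z-g)+b*x
print('obs bodybot 213 tip ~205 display ~ rows')
for g in(.095,.1,.105):
  for th in(-2,0,2):
    for y0 in(-.003,0):
      print(g,th,y0,[round(pv(P(y0,th,g,x,z)),1) for x,z in((-.006,0),(-.015,.042),(-.015,.132),(.015,.132))])
im=cv2.imread('pics/w7.png')[195:225,295:345]
cv2.imwrite('pics/w7e.png',cv2.resize(np.clip(im*2.,0,255).astype(np.uint8),None,fx=14,fy=14,interpolation=2))
E
```

```text
obs bodybot 213 tip ~205 display ~ rows
0.095 -2 -0.003 [np.float64(204.6), np.float64(214.2), np.float64(320.5), np.float64(395.1)]
0.095 -2 0 [np.float64(200.4), np.float64(209.2), np.float64(312.1), np.float64(388.0)]
0.095 0 -0.003 [np.float64(209.0), np.float64(217.0), np.float64(315.9), np.float64(393.5)]
0.095 0 0 [np.float64(204.9), np.float64(212.0), np.float64(307.4), np.float64(386.3)]
0.095 2 -0.003 [np.float64(213.5), np.float64(219.8), np.float64(311.2), np.float64(391.6)]
0.095 2 0 [np.float64(209.4), np.float64(214.8), np.float64(302.6), np.float64(384.4)]
0.1 -2 -0.003 [np.float64(202.2), np.float64(211.1), np.float64(310.1), np.float64(382.5)]
0.1 -2 0 [np.float64(198.1), np.float64(206.1), np.float64(302.0), np.float64(375.6)]
0.1 0 -0.003 [np.float64(206.8), np.float64(214.1), np.float64(306.1), np.float64(381.3)]
0.1 0 0 [np.float64(202.7), np.float64(209.2), np.float64(297.9), np.float64(374.3)]
0.1 2 -0.003 [np.float64(211.4), np.float64(217.1), np.float64(302.1), np.float64(379.8)]
0.1 2 0 [np.float64(207.4), np.float64(212.3), np.float64(293.9), np.float64(372.8)]
0.105 -2 -0.003 [np.float64(199.9), np.float64(208.1), np.float64(300.6), np.float64(370.9)]
0.105 -2 0 [np.float64(195.9), np.float64(203.3), np.float64(292.7), np.float64(364.2)]
0.105 0 -0.003 [np.float64(204.7), np.float64(211.4), np.float64(297.3), np.float64(370.0)]
0.105 0 0 [np.float64(200.7), np.float64(206.5), np.float64(289.3), np.float64(363.2)]
0.105 2 -0.003 [np.float64(209.5), np.float64(214.6), np.float64(293.9), np.float64(369.0)]
0.105 2 0 [np.float64(205.5), np.float64(209.8), np.float64(286.0), np.float64(362.1)]
```

View pics/w7e.png

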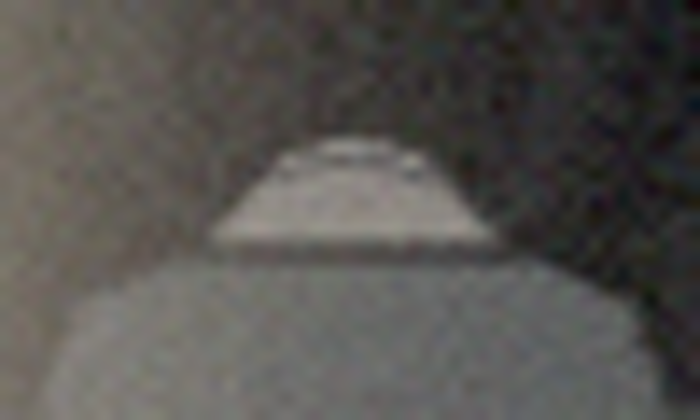

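```bash
python3 -m pendant '[[[0,0.7,1.7],0],[[0,1.9,4.7],0],[[0,3.2,7.7],0],[[0,4.5,10.7],0],[[0,5.7,13.7],0],[[1,7,16.7],0],[[2,8.2,19.7],0],[[3,9.2,22.2],0],[[4,9.8,23.7],0],[[4,9.8,23.7],0],[[4,9.8,23.7],0],[[4,9.8,23.7],0]]'
python3 - <<'E'
from h import *
s,im=shot("wrist","w8"); print(s["eef_pos"],s["joint_positions"].__class__,np.round(s["joint_positions"],2))
C=cam("wrist",s); print(proj(C,[.4663,.281,.0205]))
crop(im,230,90,410,260,4,'w8c')
E
```

```text
t: 10.32
eef_pos: [0.462, 0.281, 0.1488]
tool_rot: [[-0.001, -0.99, 0.144], [-0.001, 0.144, 0.99], [-1.0, 0.001, -0.001]]
force: [-0.4, -0.5, -1.8]
finger_gap: 0.0237
[0.46202568 0.28096054 0.14880572] <class 'numpy.ndarray'> [ 0.44  0.48  1.65 -0.    1.02 -0.99]
[320.53284108 198.13201006]
```

View pics/w8c.png

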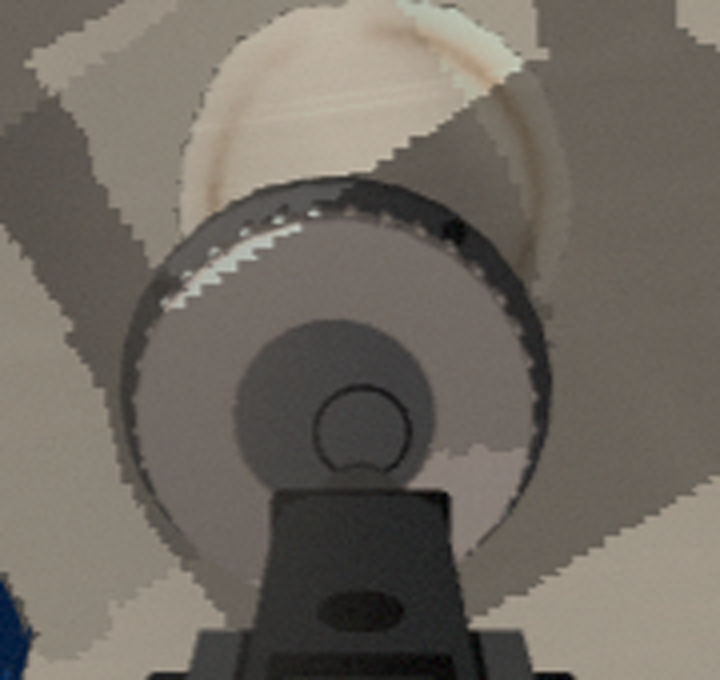

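```bash
python3 - <<'E'
from tilt import *
print('ring',pt(197.5,.1283))
for X in(.075,.08,.085,.09): print(X,pt(205,X),'tip c y',pt(205,X)[1]-.006)
E
```

```text
ring [ 0.1283     -0.00375061  0.00028618]
0.075 [0.075      0.00631432 0.00025444] tip c y 0.0003143160288372523
0.08 [0.08       0.00474359 0.00025742] tip c y -0.0012564058824465433
0.085 [0.085      0.00317287 0.0002604 ] tip c y -0.002827127793730339
0.09 [0.09       0.00160215 0.00026338] tip c y -0.0043978497050141205
```

```bash
python3 -m pendant '[[[1,-0.2,0],0],[[2,-0.2,0],0],[[2.8,-0.2,0],0],[[3.2,-0.2,0],0],[[3.2,-0.2,0],0],[[3.2,-0.2,0],0],[[3.2,-0.2,0],0],[[3.2,-0.2,0],0]]'
python3 - <<'E'
from tilt import *
s,im=shot("wrist","w9"); print(s["eef_pos"],np.round(s["force"],2))
C=cam("wrist",s); print(proj(C,[.4663,.281,.0205]))
crop(im,230,120,410,290,4,'w9c')
s,i2=shot("scene","s9"); p=proj(cam("scene"),[.4663,.281,.05]);x,y=int(p[0])-40,int(p[1])-40;print(x,y)
crop(np.clip(i2*1.8,0,255).astype(np.uint8),x,y,x+80,y+75,8,'s9c')
E
```

```text
t: 11.03
eef_pos: [0.4643, 0.2812, 0.1176]
tool_rot: [[0.001, -0.99, 0.144], [0.0, 0.144, 0.99], [-1.0, -0.001, 0.0]]
force: [-0.2, 0.3, -1.2]
finger_gap: 0.0236
[0.46426152 0.28117419 0.11762393] [-0.19  0.35 -1.24]
[319.76034697 206.69981127]
273 191
```

View pics/w9c.png

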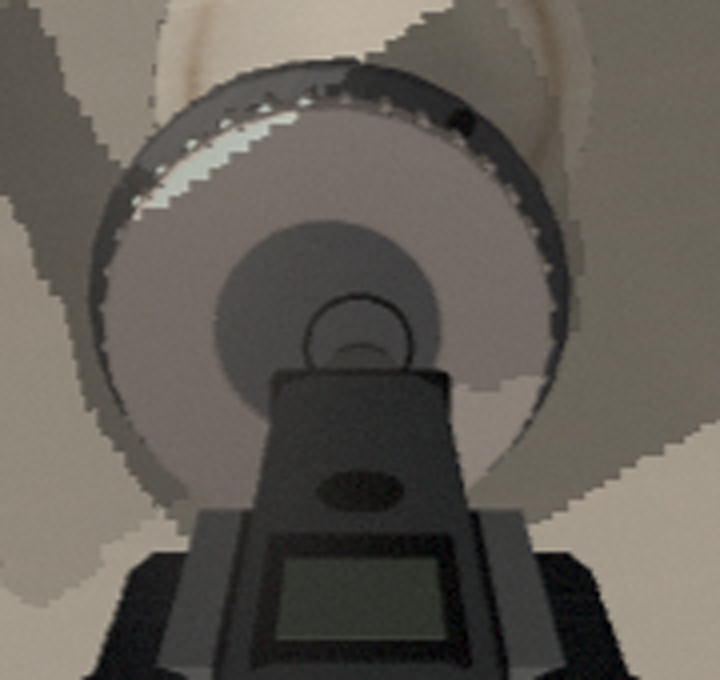

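View pics/s9c.png

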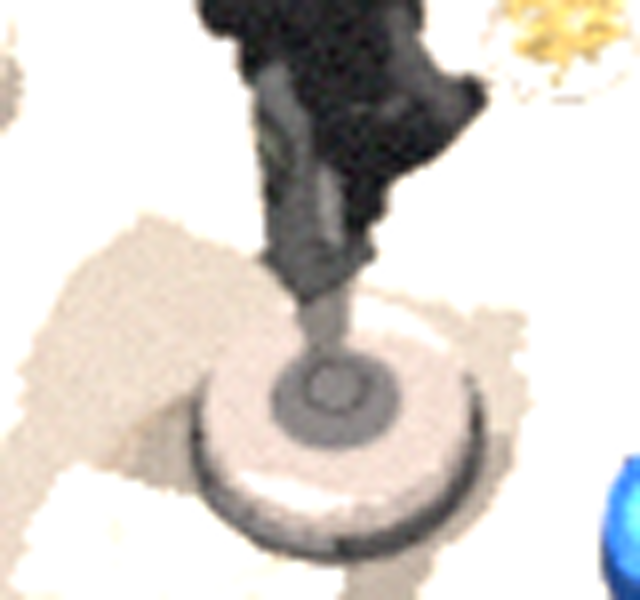

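```bash
python3 -m pendant '[[[0.4,0,0],0],[[0.7,0,0],0],[[0.9,0,0],0],[[0.9,0,0],0],[[0.9,0,0],0]]'
python3 - <<'E'
from tilt import *
s,im=shot("wrist","w10"); print(s["eef_pos"],np.round(s["force"],2))
C=cam("wrist",s); print(proj(C,[.4663,.281,.0205]))
crop(im,270,160,370,240,7,'w10c')
E
```

```text
t: 11.55
eef_pos: [0.4639, 0.281, 0.1081]
tool_rot: [[-0.0, -0.99, 0.144], [-0.0, 0.144, 0.99], [-1.0, 0.0, -0.0]]
force: [-0.2, 0.3, -2.0]
finger_gap: 0.0239
[0.46392184 0.28096024 0.10805722] [-0.25  0.33 -1.97]
[320.19842958 211.20648331]
```

View pics/w10c.png

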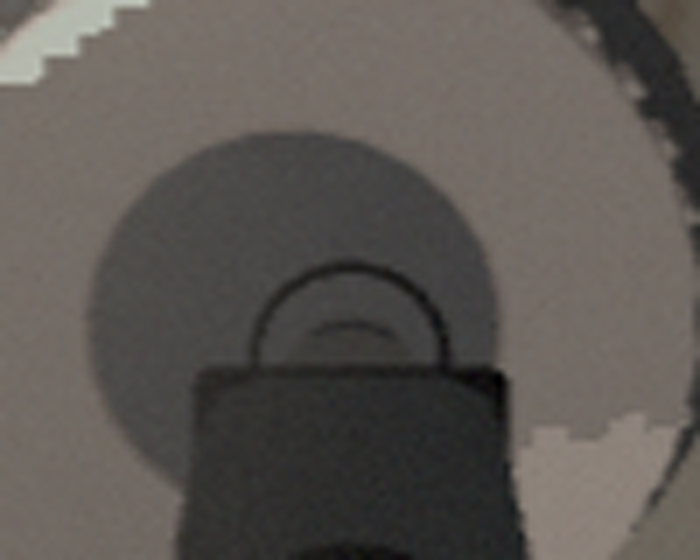

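```bash
python3 -m pendant '[[[0.15,0,0],0],[[0.3,0,0],0],[[0.3,0,0],0],[[0.3,0,0],0]]'; python3 -m pendant '[[[0.1,0,0],0],[[0.2,0,0],0],[[0.2,0,0],0],[[0.2,0,0],0]]'
```

```text
t: 11.93
eef_pos: [0.464, 0.281, 0.1052]
tool_rot: [[-0.0, -0.99, 0.144], [-0.0, 0.144, 0.99], [-1.0, 0.0, -0.0]]
force: [0.1, -0.5, -1.6]
finger_gap: 0.0237
t: 12.27
eef_pos: [0.464, 0.281, 0.1032]
tool_rot: [[-0.0, -0.99, 0.144], [-0.0, 0.144, 0.99], [-1.0, 0.0, -0.0]]
force: [-1.0, 0.4, -1.3]
finger_gap: 0.0236
```

```bash
python3 -m pendant '[[[0.1,0,0],0],[[0.1,0,0],0],[[0.1,0,0],0]]'; python3 -m pendant '[[[0.1,0,0],0],[[0.1,0,0],0],[[0.1,0,0],0]]'
python3 - <<'E'
from tilt import *
s,im=shot("wrist","w11"); print(s["eef_pos"],np.round(s["force"],2))
crop(im,270,160,370,240,7,'w11c')
E
```

```text
t: 12.52
eef_pos: [0.464, 0.281, 0.1022]
tool_rot: [[-0.0, -0.99, 0.144], [-0.0, 0.144, 0.99], [-1.0, 0.0, -0.0]]
force: [0.2, -0.3, -0.8]
finger_gap: 0.0236
t: 12.77
eef_pos: [0.464, 0.281, 0.1012]
tool_rot: [[-0.0, -0.99, 0.144], [-0.0, 0.144, 0.99], [-1.0, 0.0, -0.0]]
force: [0.1, -0.3, -3.0]
finger_gap: 0.0236
[0.4640151  0.28103713 0.10121463] [ 0.08 -0.31 -3.03]
```

View pics/w11c.png

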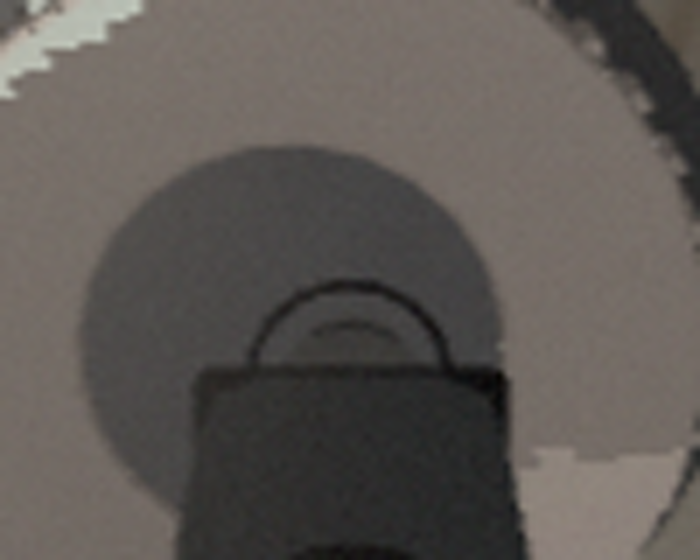

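```bash
for i in 1 2 3; do python3 -m pendant '[[[0.1,0,0],0],[[0.1,0,0],0],[[0.1,0,0],0]]' | egrep 'pos|force'; done
python3 - <<'E'
from tilt import *
s,im=shot("wrist","w12"); print(s["eef_pos"],np.round(s["force"],2))
crop(im,270,160,370,240,7,'w12c')
E
```

```text
eef_pos: [0.464, 0.281, 0.1002]
force: [-0.3, -0.1, -1.1]
eef_pos: [0.464, 0.281, 0.0992]
force: [0.9, 0.1, -1.8]
eef_pos: [0.464, 0.281, 0.0982]
force: [0.2, -0.8, -1.8]
[0.46399691 0.28102478 0.09822075] [ 0.23 -0.82 -1.79]
```

View pics/w12c.png

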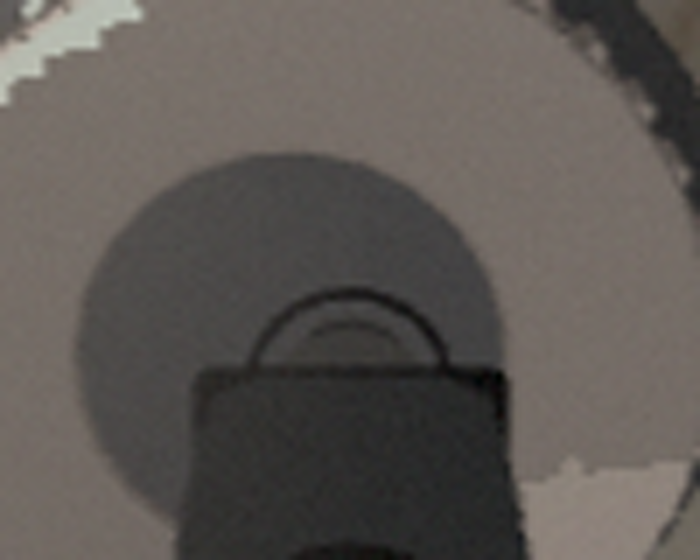

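```bash
python3 -m pendant '[[[-0.1,-0.15,0],0],[[-0.1,-0.15,0],0],[[0.05,-0.15,0],0],[[0.1,-0.15,0],0],[[0.1,-0.15,0],0]]' | egrep 'pos|force'; for i in 1 2 3; do python3 -m pendant '[[[0.1,0,0],0],[[0.1,0,0],0],[[0.1,0,0],0]]' | egrep 'pos|force'; done
python3 - <<'E'
from tilt import *
s,im=shot("wrist","w13"); print(s["eef_pos"],np.round(s["force"],2))
crop(im,270,160,370,240,7,'w13c')
E
```

```text
eef_pos: [0.4654, 0.2808, 0.0971]
force: [-0.5, -0.1, -1.2]
eef_pos: [0.4655, 0.2808, 0.0962]
force: [0.8, -0.5, -2.0]
eef_pos: [0.4656, 0.2809, 0.0953]
force: [0.5, -0.4, 0.6]
eef_pos: [0.4656, 0.2809, 0.0943]
force: [-0.1, 0.2, 0.7]
[0.46560963 0.28086205 0.09432092] [-0.09  0.19  0.73]
```

View pics/w13c.png

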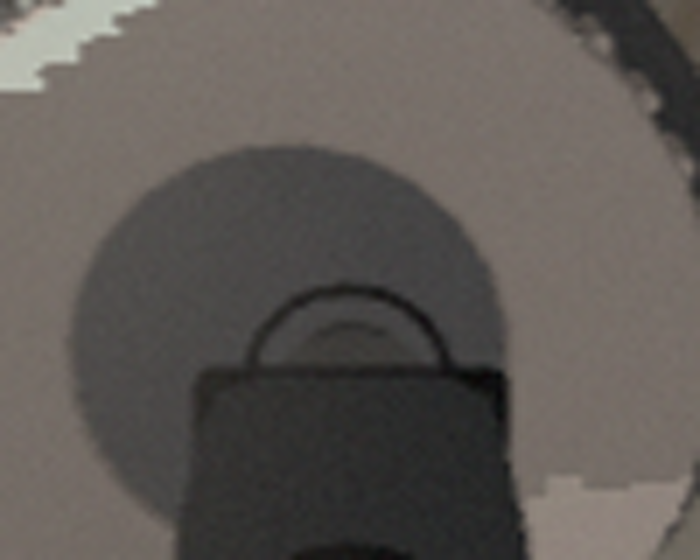

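```bash
for i in 1 2 3 4; do python3 -m pendant '[[[0.05,0,0],0]]' | egrep 'pos|force'; done; for i in 1 2 3 4 5 6; do python3 -m pendant '[[[0,0,0],0]]' | egrep 'pos|force'; done
python3 - <<'E'
from tilt import *
s,im=shot("wrist","w14"); print(s["eef_pos"],np.round(s["force"],2),s["t"])
crop(im,270,160,370,240,7,'w14c')
E
```

```text
eef_pos: [0.4656, 0.2809, 0.0939]
force: [0.0, 1.2, 1.1]
eef_pos: [0.4656, 0.2808, 0.0933]
force: [-0.3, 0.4, 1.4]
eef_pos: [0.4656, 0.2808, 0.0928]
force: [-0.0, 0.1, 2.5]
eef_pos: [0.4656, 0.2809, 0.0923]
force: [0.9, 1.0, 3.2]
eef_pos: [0.4656, 0.2809, 0.0922]
force: [0.7, 0.5, 1.4]
eef_pos: [0.4656, 0.2808, 0.0923]
force: [0.4, -0.1, 2.1]
eef_pos: [0.4656, 0.2809, 0.0923]
force: [0.7, 0.3, 1.2]
eef_pos: [0.4656, 0.2808, 0.0923]
force: [1.2, -0.5, 2.9]
eef_pos: [0.4656, 0.2809, 0.0923]
force: [1.2, 0.1, 2.8]
eef_pos: [0.4656, 0.2809, 0.0923]
force: [1.0, -0.1, 2.6]
[0.46558013 0.28086234 0.09232423] [ 1.02 -0.07  2.63] 15.6667
```

View pics/w14c.png

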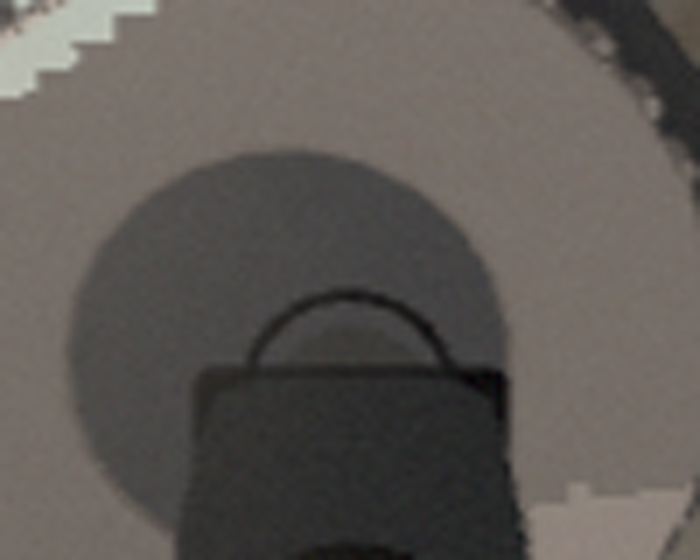

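```bash
for i in 1; do python3 -m pendant '[[[0.05,0,0],0]]' | egrep 'pos|force'; done; for i in 1 2 3 4 5 6 7 8 9; do python3 -m pendant '[[[0,0,0],0]]' | egrep 'force'; done
python3 - <<'E'
from tilt import *
s,im=shot("wrist","w15"); print(s["eef_pos"],np.round(s["force"],2),s["t"])
g=np.clip(im[185:385,265:375].astype(float)*2.2,0,255).astype(np.uint8)
a=cv2.resize(g,None,fx=3,fy=3,interpolation=2)
s,i2=shot("scene","s15"); p=proj(cam("scene"),[.4663,.281,.05]);x,y=int(p[0])-30,int(p[1])-45;print(x,y)
b=cv2.resize(np.clip(i2[y:y+75,x:x+55]*2.0,0,255).astype(np.uint8),(440,600),interpolation=2)
cv2.imwrite('pics/w15c.png',np.hstack([a,b]))
S=cam("scene"); G=s["eef_pos"]+np.array([0,0,.0187]); 
for th in(-5,0,5):
    t=np.radians(th);a=np.array([-np.sin(t)*.99,np.sin(t)*.144,np.cos(t)]);xx=np.array([.99*np.cos(t),-.144*np.cos(t),np.sin(t)])*.015; yy=np.array([.144,.99,0])*.012
    f=lambda X:((proj(S,X)-[x,y])*8+[330,0]).round(0)
    print(th,'tip',f(G-.091*a),'bodybot FR,BR',f(G-.053*a-xx-yy),f(G-.053*a+xx-yy),'rear FL FR',f(G+.037*a-xx+yy),f(G+.037*a-xx-yy))
E
```

```text
eef_pos: [0.4656, 0.2809, 0.0918]
force: [1.1, 0.5, 2.2]
force: [1.4, 0.5, 1.6]
force: [1.3, 0.3, 1.8]
force: [0.8, 0.3, 1.1]
force: [0.5, 1.2, 2.5]
force: [1.4, 0.2, 2.2]
force: [1.8, 0.5, 1.8]
force: [2.3, 0.3, 1.8]
force: [0.4, 1.7, 2.1]
force: [1.5, 0.9, 1.1]
[0.46554937 0.28085881 0.09177852] [1.51 0.89 1.14] 16.55
283 186
-5 tip [555. 435.] bodybot FR,BR [544. 403.] [622. 361.] rear FL FR [508. 154.] [557. 204.]
0 tip [575. 423.] bodybot FR,BR [556. 398.] [634. 351.] rear FL FR [499. 162.] [548. 212.]
5 tip [595. 410.] bodybot FR,BR [568. 393.] [645. 341.] rear FL FR [491. 170.] [539. 220.]
```

View pics/w15c.png

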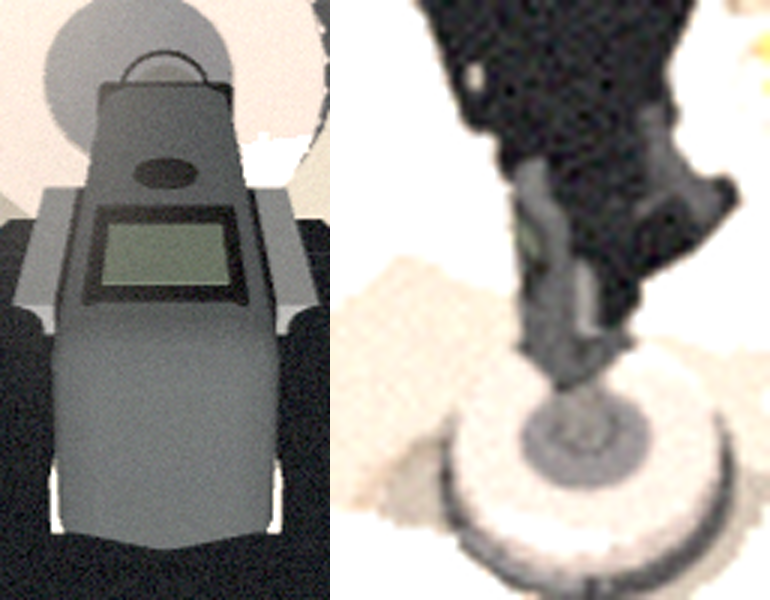

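```bash
python3 -m pendant '[[[0.02,0,0],0],[[0.02,0,0],0]]'; python3 - <<'E'
from tilt import *
for i in range(1):
  s,i2=shot("scene","s16")
  print(s["eef_pos"],np.round(s["force"],2))
im=np.mean([cv2.imread('pics/s15.png'),i2],axis=0)
g=np.clip(im[200:250,300:330]*2.6,0,255).astype(np.uint8)
cv2.imwrite('pics/s16c.png',cv2.resize(g,None,fx=12,fy=12,interpolation=2))
S=cam("scene"); G=s["eef_pos"]+np.array([0,0,.0187])
for th in(-5,0,5):
    t=np.radians(th);a=np.array([-np.sin(t)*.99,np.sin(t)*.144,np.cos(t)]);xx=np.array([.99*np.cos(t),-.144*np.cos(t),np.sin(t)])*.015; yy=np.array([.144,.99,0])*.012
    f=lambda X:((proj(S,X)-[300,200])*12).round(0)
    print(th,'tip',f(G-.091*a),'bb FL FR',f(G-.053*a-xx+yy),f(G-.053*a-xx-yy),'rear FL FR',f(G+.037*a-xx+yy),f(G+.037*a-xx-yy))
E
```

```text
t: 16.82
eef_pos: [0.4655, 0.2808, 0.0916]
tool_rot: [[0.0, -0.99, 0.144], [0.0, 0.144, 0.99], [-1.0, -0.0, 0.0]]
force: [0.7, 0.9, 1.0]
finger_gap: 0.0239
[0.4655398  0.28084037 0.09157957] [0.69 0.93 1.05]
-5 tip [133. 485.] bb FL FR [ 49. 364.] [117. 437.] rear FL FR [63. 64.] [136. 138.]
0 tip [163. 467.] bb FL FR [ 67. 357.] [135. 430.] rear FL FR [50. 76.] [123. 150.]
5 tip [193. 448.] bb FL FR [ 85. 350.] [154. 422.] rear FL FR [37. 88.] [110. 163.]
```

View pics/s16c.png

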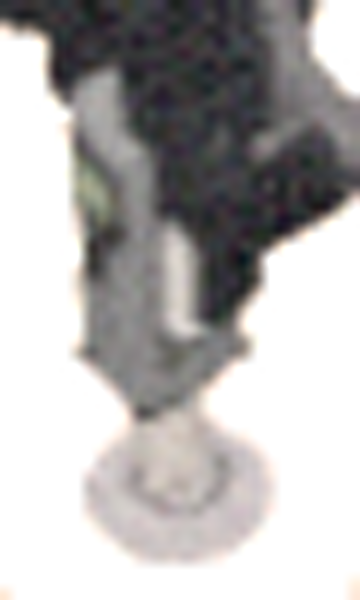

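```bash
for i in 1 2 3 4 5 6 7 8 9 10 11 12; do python3 -m pendant '[[[0,0,0],0]]' | egrep 'force'; done
python3 - <<'E'
from tilt import *
s,im=shot("wrist","w17"); print(s["eef_pos"],np.round(s["force"],2),np.round(s["moment"],2),s["t"])
def st(n): return cv2.resize(np.clip(cv2.imread(f'pics/{n}.png')[190:240,285:355].astype(float)*2,0,255).astype(np.uint8),None,fx=5,fy=5,interpolation=2)
def s2(n): return cv2.resize(np.clip(cv2.imread(f'pics/{n}.png')[345:385,285:355].astype(float)*2,0,255).astype(np.uint8),None,fx=5,fy=5,interpolation=2)
cv2.imwrite('pics/w17c.png',np.vstack([np.hstack([st('w10'),st('w17')]),np.hstack([s2('w10'),s2('w17')])]))
E
```

```text
force: [1.6, 0.7, 2.4]
force: [0.9, 0.9, 1.4]
force: [0.6, 1.1, 2.6]
force: [1.7, 0.4, 2.8]
force: [1.0, 1.1, 1.2]
force: [2.4, 1.4, 2.4]
force: [1.8, 0.7, 1.8]
force: [1.6, 0.8, 2.3]
force: [1.3, 1.3, 2.5]
force: [1.7, 0.0, 2.7]
force: [0.9, 1.0, 2.4]
force: [1.2, 0.3, 1.4]
[0.46553658 0.28083012 0.09158578] [1.17 0.29 1.39] [ 0.22 -0.27  0.  ] 17.8667
```

View pics/w17c.png

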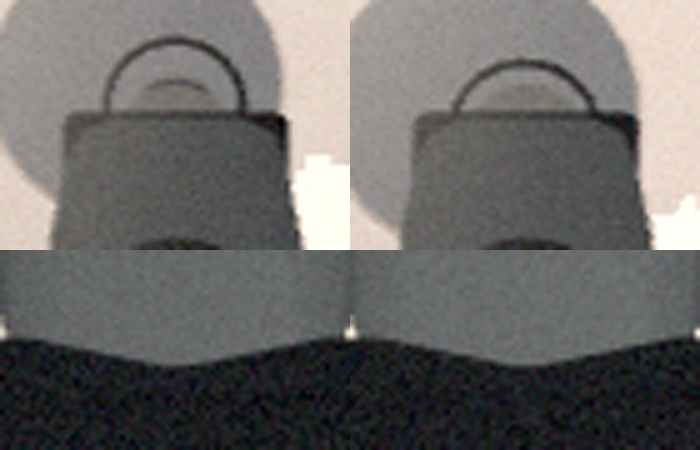

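```bash
python3 -c "
from bench import manip; print(manip.hand_in())"
```

```text
the job is handed in; nothing more can be done
None
```

I seated the cap, took the gauge out of its stand, and handed the job in at about 17.9 s. At hand-in the gripper was still holding the gauge pressed on the test spot.

- **Cap:** I pressed on one side of the rim with the fingers shut until it stopped hard. The fingers were at 24.6 mm against a seated height of 25 mm. Force rose to 23 N, slightly above the suggested 10–20 N. The fingers stayed clear of the window.
- **Gauge:** I gripped it across its 24 mm sides and drew it out along its axis. The tool can only point down, so I stood the gauge upright by swinging it in the grip, with the nose against the inside of the tube mouth. It then came fully clear.
- **Tilt:** The wrist and scene pictures put it within about 2–3° of upright. They disagreed by that much.
- **Nose position:** In the wrist picture the nose is inside the ring, about 1 mm off centre towards the robot, with about 3 mm of margin.
- **Nose push:** Tool height since first contact gives about 4.2 mm, somewhere between 3.7 and 4.6 mm. The noisy force average gives about 3.7 N, which is about 3.5 mm. These differ slightly but both are close to half way.
- **Grip:** The pictures show no slip of the gauge in the fingers.

I did not check the bystanders one by one at the end. I did not notice anything being touched.

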